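Stir the wash beads, then hold the dispenser slide open at the clip

ROBOT

A 6-joint arm with a two-finger parallel gripper is mounted at the origin on the work surface. World frame = base frame: x ahead of the robot, y to its left, z up, the work surface at z = 0. Lengths are in m, angles in rad, forces in N, time in s.
With the tool pointing down it reaches from about 0.25 to 0.725 m from the base axis. Payload 4 kg.
Tool frame: the origin (TCP) lies midway between the tips of the shut fingers; the grasp point (between the pads) lies grip_point_offset behind it (grip_point_offset is the distance from the TCP to the grasp point, in m); z points along the fingers, y is the line along which they close (so a half turn about z gives the same grasp; the last joint's range is limited). The gripper opens to 85 mm and grips with 20 to 120 N. Pads are 22 mm wide; open, the fingers measure 114 mm over their backs; the gripper's body (76 mm by 85 mm) begins 54 mm behind the grasp point. The pads swing forward as they close: fully open they stand 13 mm farther back than shut.
Start: joints at [-1.157, 0.241, 0.005, 1.335, 0, 1.571], TCP at [0.201, -0.458, 0.231] pointing down, gripper open.
Joint ranges: [-2.72, 2.72], [-1.05, 1.87], [-1.09, 1.28], [-1.99, 2.15], [-1.42, 1.44], [-3.14, 3.14]. Speed limits (rad/s): [2.79, 2.79, 3.14, 3.14, 3.14, 3.14].

INTERFACE

Orientations are given as a unit quaternion [x, y, z, w].
In Python, from workcell import * gives the robot as it stands. The module is installed in compiled form; this text tells all that it offers.
- The arm moves only by the tool arm_command, never from a script. Its arguments are lists of equal length, an entry for each row: "slide": the shift along the tool's x, y, z in cm, a list of three; "spin": the turn about the tool's z in degrees. A call has exactly 5 rows; each row is the pose to reach, as a shift and turn from the pose commanded when the call began, along the tool's axes at that moment; what a row does not reach only later rows make up. A row lasts 1/8 s, in which the tool goes at most 62.5 mm and 10.7 degrees, less where a joint would pass 70% of its speed; a pose out of reach is approached as far as the arm can. A call with a gripper value outside its range is refused whole. "jaw" is the finger opening in cm, from 0 to 8.54, set as the call begins (left out, the last holds). The fingers move at their own pace and stop on an object; the grip force is fixed at half the most. Time passes only in rows, so rows that repeat a pose let the fingers close, or fill a call up. It gives the time, the measured TCP pose, the force, the opening and the grip force at its end, in the units of the state.
- get_obs(): the state, without advancing time (a new reading comes with each control period).
- camera(name): name is "side" or "top"; returns a dict with "pixels" (420x560x3 uint8, red, green, blue), "range_z" (420x560 float32, m along the optical axis (not along the pixel's ray), 0 where there is no reading), "intrinsics" (3x3 intrinsics, pixels), "k1" (the pictures are not rectified: a ray, as slopes to the right and down, at radius r is drawn at 1 + k1 r^2 times it, then the intrinsics apply), "rvec" (rotation vector, rad) and "tvec" (3), from world to camera coordinates, as OpenCV has them. Camera axes: x right, y down, z forward; pixel columns grow to the right and rows downward; lengths in m; the calibration is good to about 2 mm. A picture is of the moment at which its call begins.
- job_done(): hands the job in; it is judged then, once.
Trained networks look in a picture, given as the dict that the camera call returned (one of the last four; its "shot" number tells which), for a name from the list of things; names that differ only in an ending like _2 or _b are one class to them, and where a whole thing is asked for, a point or a joint stands for the part that bears it (a point fixed in the world has none). Each returns a list of dicts, best first, with "confidence" (0 to 1); they miss things now and then, are a little off and sometimes report something else, mostly with a low value. They report only what shows in the picture. A call takes as long as a camera call.
- recognise(picture, thing): "centre" ([column, row] in pixels, amid what is visible of it).
- landmark_of(picture, thing): "centre" ([column, row] in pixels: a listed point, or the origin of a listed thing).
The state is a dict: "clock": time; "joint_pos": joint angles; "joint_vel": joint speeds; "tau": joint torques, N m; "eef_pos": TCP position; "tool_rot": TCP orientation; "ft_force": force on the tool from outside, world axes, zero at the start; "ft_torque": the same for the moment, N m; "grip_width": finger opening in m; "grasp_force": force on a finger pad.
Only numpy, scipy, OpenCV 4.12 (cv2) and the standard library are available. Lean on these libraries where they do the work, as an engineer would, in place of code of your own. Each camera call takes 0.05 s, during which the arm holds its last target. There are 200 camera calls.

TASK

Take the wooden stirrer from its stand, reach into the hopper of the bead dispenser and stir the beads round at least two full turns so that they run freely, keeping every bead in the dispenser and its slide shut, then stand the stirrer back in its stand and let go of it. Then pull the spring-return slide out by its wooden knob until the slide's front edge is level with the steel clip on the guide rail, and finish still gripping the knob and holding the slide there so that the beads can drop, because the spring shuts it if you let go. Leave the bottle, basket and jug alone.

Things in the scene. Friction and masses are not known exactly. Their poses are not given: they have to be found in the camera images.
- dispenser: Fixed bead dispenser: pale open round hopper on a grey base 142 mm wide. Origin on the table under the hopper's axis; z up; x points to its back, away from the rails (the slide is pulled along -x). Hopper inner radius 54 mm, rim at z 124 mm; its floor is the shut slide, top at z 64 mm. Two guide rails at y +67 and -67 mm run out of the front to x -240 mm, top at z 66 mm.
- slide (a joint): How far the slide is out, m: 0 shut, stop at 0.095. The slide is an aluminium plate 122 mm wide, 6 mm thick, top at z 64 mm, running between the rails; it is the hopper's floor, and pulling it along the dispenser's -x opens the rear of the floor so beads fall into the base. A spring pulls it shut: 4 N when shut plus 0.8 N per 10 mm.
- slide_front (a point): Middle of the slide's front edge (its top face). It must come level with the clip, measured along the dispenser's x. Shut, it is 140 mm in front of the hopper's axis. It moves with the slide.
- pull_knob (a point): Upright round wooden knob fixed on the slide, 18 mm behind its front edge (122 mm in front of the hopper's axis when shut). This point is the middle of its foot, on the slide's top face (z 64 mm). Stem 14 mm thick, then a head 28 mm in diameter from 31 to 56 mm above this point; grip the head from above. It moves with the slide.
- clip: Stainless steel spring clip on the left (y +67 mm) guide rail, 10 mm wide along the rail, pointer tab to the slide, wire loop to the outside; the mark for the slide's front edge. Does not move. Origin on the table under the clip's middle (clip at z 51 to 76 mm), axes parallel to the dispenser's. It is 45 to 75 mm in front of the shut slide's front edge.
- stirrer: Round wooden stirring rod, 140 mm long, 45 g; origin at the middle of its flat foot, z along the rod to the head. Rod 14 mm in diameter, foot bevelled to 12 mm; head 22 mm in diameter from 112 to 140 mm above the foot. At the start it stands upright and loose in the stand. Beads squeezed against the hopper's wall can push it askew in the grip; a circle 30 mm off the axis clears the wall.
- stand: Square wooden block 76 x 76 x 60 mm, fixed; origin at the centre of its underside, z up. One round vertical hole in its top holds the stirrer.
- stand_hole0 (a point): Mouth of the stand's hole, in the middle of its top face 60 mm above the table. The hole is 30 mm in diameter, 50 mm deep (its floor is 10 mm above the table), with a 6 mm chamfer at the mouth; the stirrer fits loosely and may lean in it.
- bead0: One of five glazed ceramic wash beads, a ball 22 mm in diameter, 13 g; origin at its centre. At the start the five lie in a ring about 30 mm from the hopper's axis on the closed slide, leaving the middle free.
- bead1: One of five glazed ceramic wash beads, a ball 22 mm in diameter, 13 g; origin at its centre. At the start the five lie in a ring about 30 mm from the hopper's axis on the closed slide, leaving the middle free.
- bead2: One of five glazed ceramic wash beads, a ball 22 mm in diameter, 13 g; origin at its centre. At the start the five lie in a ring about 30 mm from the hopper's axis on the closed slide, leaving the middle free.
- bead3: One of five glazed ceramic wash beads, a ball 22 mm in diameter, 13 g; origin at its centre. At the start the five lie in a ring about 30 mm from the hopper's axis on the closed slide, leaving the middle free.
- bead4: One of five glazed ceramic wash beads, a ball 22 mm in diameter, 13 g; origin at its centre. At the start the five lie in a ring about 30 mm from the hopper's axis on the closed slide, leaving the middle free.
- bottle: Bystander: frosted plastic bottle with a twist cap, 64 mm in diameter, 150 mm tall; origin at the centre of its base.
- basket: Bystander: peg basket 150 x 110 x 70 mm; origin at the centre of its base.
- jug: Bystander: ceramic measuring jug with a handle at its +y side, 90 mm in diameter, 100 mm tall; origin at the centre of its base.

How it is judged:
On the way, in this order (a step that is already met when the one before it is completed fails the run):
1. the held stirrer's foot is down among the beads on the far half of the hopper (z of stirrer in the frame of dispenser below 0.085 m and horizontal distance between stirrer and dispenser below 0.054 m and contact force between stirrer and the fingers above 0.5 N and x of stirrer in the frame of dispenser above 0.01 m), for 0.05 s.
2. stirring: the foot has come round to the near half (z of stirrer in the frame of dispenser below 0.085 m and horizontal distance between stirrer and dispenser below 0.054 m and contact force between stirrer and the fingers above 0.5 N and x of stirrer in the frame of dispenser below -0.01 m), for 0.05 s.
3. stirring: round to the far half again (all of step 1), for 0.05 s.
4. stirring: round to the near half again, and at least four of the five beads have been moved 12 mm or more (all of step 2 and (distance of each of bead0, bead1, bead2, bead3 from where it was at the start of the episode above 0.012 m or distance of each of bead0, bead1, bead2, bead4 from where it was at the start of the episode above 0.012 m or distance of each of bead0, bead1, bead3, bead4 from where it was at the start of the episode above 0.012 m or distance of each of bead0, bead2, bead3, bead4 from where it was at the start of the episode above 0.012 m or distance of each of bead1, bead2, bead3, bead4 from where it was at the start of the episode above 0.012 m)), for 0.05 s.
5. the stirrer stands in its stand again, let go (horizontal distance between stirrer and stand_hole0 below 0.014 m and z of stirrer in the frame of stand below 0.02 m and angle between stirrer's own z axis and vertical below 0.4 rad and contact force between stirrer and the fingers below 0.1 N), for 0.2 s.
6. the slide is pulled by its knob to the clip (x of slide_front in the frame of clip between -0.006 and 0.006 m and velocity of joint slide between -0.01 and 0.01 m/s and contact force between slide and the fingers above 2 N), for 0.2 s.
At the end, for the whole second after the job is handed in: Slide front edge within 6 mm of the clip along the rail and still (under 10 mm/s), fingers on the slide's knob with over 2 N, stirrer released in its stand (foot within 14 mm of the hole axis, below 20 mm, tilt under 0.4 rad), all beads within 90 mm of the hopper axis (all of step 5 and all of step 6 and horizontal distance between each of bead0, bead1, bead2, bead3, bead4 and dispenser below 0.09 m); the arm keeps its last pose, push and grip.
It fails at once if the slide is opened more than 12 mm while the stirrer is out of its stand (value of joint slide above 0.012 m and not (horizontal distance between stirrer and stand_hole0 below 0.014 m and z of stirrer in the frame of stand below 0.02 m and angle between stirrer's own z axis and vertical below 0.4 rad)).
It fails at once if a bead leaves the dispenser (more than 90 mm from the hopper's axis) (not (horizontal distance between each of bead0, bead1, bead2, bead3, bead4 and dispenser below 0.09 m)).
It fails at once if the bottle, basket or jug is moved more than 25 mm or tipped (distance of any of bottle, basket, jug from where it was at the start of the episode above 0.025 m or angle between any of bottle, basket, jug's own z axis and vertical above 0.3 rad).
It also fails if it takes over 72 s, if anything falls off the work surface, if the arm or the gripper's body presses on something with over 40 N, if the wrist force passes 120 N, or if a joint passes its speed limit or range.

## Working session

There is one attempt and no reset: what is moved stays moved. The work goes in short steps, Python scripts to look and compute and a tool call to move; the robot and the scene stay as the last step left them, time stands still between calls to the robot, and variables do not carry over. Pictures are saved under pics/ and viewed, at most 14 in all, crops included, and the job is handed in when it is done.

Besides the shell and the picture viewer there is one more tool, called after "Request:" by a JSON object that holds its "method" and its "body". arm_command: Moves the arm, as the interface text tells. Its arguments: {"type":"object","properties":{"slide":{"type":"array","items":{"type":"array","items":{"type":"number"}}},"spin":{"type":"array","items":{"type":"number"}},"jaw":{"type":"number"}},"required":["slide","spin"]}

```bash
mkdir -p pics
cat > h.py <<'E'
from workcell import *
import numpy as np, cv2
from scipy.spatial.transform import Rotation as R
def cam(p):
    Rm=cv2.Rodrigues(np.array(p["rvec"],float))[0]; return Rm,np.array(p["tvec"],float).ravel()
def ray(p,c):
    K=np.array(p["intrinsics"]);d=np.array([float(p["k1"]),0,0,0])
    n=cv2.undistortPoints(np.array([[c]],float),K,d)[0,0]
    Rm,t=cam(p); v=Rm.T@np.array([n[0],n[1],1]); return -Rm.T@t,v
def proj(p,X):
    return cv2.projectPoints(np.array(X,float).reshape(-1,1,3),np.array(p["rvec"],float),np.array(p["tvec"],float),np.array(p["intrinsics"]),np.array([float(p["k1"]),0,0,0]))[0][:,0]
def atz(p,c,z):
    o,v=ray(p,c); return o+v*(z-o[2])/v[2]
def tri(p,c,q,e):
    o,v=ray(p,c);a,w=ray(q,e)
    s=np.linalg.lstsq(np.c_[v,-w],a-o,rcond=None)[0]
    A=o+s[0]*v;B=a+s[1]*w; return (A+B)/2,np.linalg.norm(A-B)
def cloud(p):
    Z=p["range_z"];h,w=Z.shape
    g=np.stack(np.meshgrid(np.arange(w),np.arange(h)),-1).reshape(-1,1,2).astype(float)
    n=cv2.undistortPoints(g,np.array(p["intrinsics"]),np.array([float(p["k1"]),0,0,0]))[:,0]
    Rm,t=cam(p); P=np.c_[n,np.ones(len(n))]*Z.reshape(-1,1)
    P=(P-t)@Rm; P[Z.ravel()==0]=np.nan; return P.reshape(h,w,3)
E
cat > a.py <<'E'
from h import *
np.set_printoptions(precision=4,suppress=True)
s,t=camera("side"),camera("top")
for n,p in(("side",s),("top",t)):
    cv2.imwrite(f"pics/{n}0.png",p["pixels"][...,::-1]); print(n,-cam(p)[0].T@cam(p)[1],p["k1"])
for n in "dispenser slide_front pull_knob clip stirrer stand stand_hole0 bead0 bottle basket jug".split():
    a,b=landmark_of(s,n),landmark_of(t,n)
    f=lambda l:[(np.round(x["centre"],1).tolist(),round(x["confidence"],2)) for x in l[:5]]
    print(n,f(a),f(b), *(tri(s,a[0]["centre"],t,b[0]["centre"]) if a and b else ()))
print(get_obs())
E
python3 a.py
```

```text
side [ 0.4066 -0.7529  0.742 ] -0.0500961805437979
top [ 0.376  -0.0107  1.1218] -0.04858364340665585
dispenser [([311.2, 229.1], 0.69)] [([275.6, 166.7], 0.86)] [0.6858 0.0219 0.0033] 0.0025113955371282052
slide_front [([261.4, 225.1], 0.93), ([272.6, 314.3], 0.3)] [([277.5, 217.7], 0.71)] [0.553  0.0148 0.0575] 0.01820488577675709
pull_knob [([269.4, 218.4], 0.6)] [([278.7, 209.8], 0.71)] [0.5702 0.0121 0.0773] 0.00975712306144937
clip [] [([414.0, 243.1], 0.65), ([250.7, 252.2], 0.52)]
stirrer [([276.2, 329.3], 0.67)] [([408.5, 246.4], 0.78)] [ 0.5123 -0.2685  0.0037] 0.0012223793218068125
stand [([273.8, 332.0], 0.96), ([272.0, 219.1], 0.53)] [([408.6, 247.2], 0.67)] [ 0.5088 -0.2699 -0.0021] 0.0035494952330564523
stand_hole0 [([275.2, 312.0], 0.57)] [([414.2, 241.4], 0.88)] [ 0.5136 -0.2666  0.0637] 0.0025094051388917893
bead0 [([325.1, 203.6], 0.57), ([314.2, 200.9], 0.41), ([279.2, 169.7], 0.34)] [([288.3, 153.0], 0.55), ([284.0, 166.5], 0.53), ([264.7, 167.6], 0.48), ([274.2, 143.3], 0.39), ([259.9, 151.9], 0.39)] [ 0.6973 -0.008   0.1095] 0.020622862915645454
bottle [([230.3, 196.5], 0.82)] [([173.5, 258.0], 0.72)] [ 0.4864  0.2427 -0.0075] 0.00993304292092549
basket [([281.5, 170.9], 0.68)] [([139.4, 168.3], 0.92)] [ 0.6802  0.3291 -0.0002] 0.003155933716020144
jug [([360.8, 323.1], 0.75), ([279.9, 169.6], 0.26)] [([421.0, 161.7], 0.72)] [ 0.6981 -0.3014  0.0063] 0.0060783271273028095
{'clock': 1.2, 'joint_pos': array([-1.157 ,  0.2406,  0.005 ,  1.3352, -0.    ,  1.5708]), 'joint_vel': array([ 0.0003, -0.0026, -0.0003, -0.0004,  0.0016, -0.0025]), 'tau': array([ -0.0012, -37.2218,  25.2694,   0.0014,   0.0001,   0.    ]), 'eef_pos': array([ 0.201 , -0.4578,  0.2313]), 'tool_rot': array([ 0.9787,  0.2054, -0.    , -0.    ]), 'ft_force': array([ 0.8531, -0.2756,  0.5768]), 'ft_torque': array([-0.0011, -0.0294, -0.0026]), 'grasp_force': 0.0, 'grip_width': 0.08525531964625342}
```

```bash
python3 - <<'E'
import cv2,numpy as np
a=cv2.imread("pics/side0.png");b=cv2.imread("pics/top0.png")
A=cv2.resize(a[140:360,200:400],None,fx=2,fy=2,interpolation=2);B=cv2.resize(b[110:285,220:450],None,fx=2.5,fy=2.5,interpolation=2)
cv2.imwrite("pics/t1.png",B);cv2.imwrite("pics/s1.png",A)
E
python3 - <<'E'
import sys;sys.path.insert(0,'.')
from h import *
np.set_printoptions(precision=4,suppress=True)
from scipy.optimize import least_squares
t=camera("top");s=camera("side")
T=cloud(t).reshape(-1,3);S=cloud(s).reshape(-1,3);np.savez("c.npz",T=T,S=S)
for n,P in(("top",T),("side",S)):
    g=lambda c,r,lo,hi:P[(np.hypot(*(P[:,:2]-c).T)<r)&(P[:,2]>lo)&(P[:,2]<hi)]
    q=g([.68,.02],.085,.110,.135); c=q[:,:2]
    f=least_squares(lambda v:np.hypot(*(c-v[:2]).T)-v[2],[.68,.02,.056],loss='soft_l1',f_scale=.002).x
    print(n,"rim",len(q),f,np.percentile(q[:,2],[50,95]))
    q=g([.51,-.268],.05,.1,.2);print("stirhead",len(q),q.mean(0) if len(q) else'',np.percentile(q[:,2],[5,50,95]) if len(q) else '')
    top=q[q[:,2]>q[:,2].max()-.012];print(top.mean(0),len(top))
    q=g([.51,-.268],.07,.05,.068);print("standtop",len(q),cv2.minAreaRect(q[:,:2].astype(np.float32)),np.median(q[:,2]))
    q=g([.56,.013],.05,.1,.14);print("knob",len(q),q.mean(0) if len(q) else'',(q[:,2].min(),q[:,2].max()) if len(q) else '')
    q=P[(abs(P[:,0]-.50)<.06)&(abs(P[:,1]-.08)<.04)&(P[:,2]>.045)&(P[:,2]<.09)];print("clip/rail",len(q),q[q[:,2]>.071])
    q=P[(P[:,0]<.6)&(P[:,0]>.44)&(abs(P[:,1]-.01)<.1)&(P[:,2]>.05)&(P[:,2]<.075)];print("rails",len(q),cv2.minAreaRect(q[:,:2].astype(np.float32)))
E
```

```text
top rim 580 [0.6918 0.0215 0.0575] [0.123  0.1267]
stirhead 148 [ 0.5148 -0.2625  0.1447] [0.1237 0.1494 0.1527]
[ 0.5157 -0.264   0.1499] 112
standtop 1121 ((0.5163643956184387, -0.2655907869338989), (0.07694374769926071, 0.0764610767364502), 12.86108684539795) 0.060232388171886864
knob 172 [0.5696 0.0127 0.1191] (np.float64(0.10050631666549724), np.float64(0.12531830124073848))
clip/rail 424 [[0.5542 0.079  0.0718]
 [0.5106 0.0983 0.0712]
 [0.5105 0.0962 0.0722]
 [0.5104 0.094  0.0732]
 [0.5083 0.1043 0.0724]
 [0.5084 0.1023 0.0719]
 [0.5084 0.1003 0.0717]
 [0.5084 0.0982 0.0721]
 [0.5083 0.096  0.073 ]
 [0.5081 0.0917 0.0753]
 [0.5056 0.1077 0.0776]
 [0.5063 0.1043 0.0721]
 [0.5062 0.1021 0.0727]
 [0.5063 0.0981 0.0727]
 [0.506  0.0937 0.0753]
 [0.506  0.0917 0.0754]
 [0.5063 0.0898 0.0737]
 [0.504  0.1102 0.0734]
 [0.5036 0.1078 0.0766]
 [0.5041 0.1061 0.0731]
 [0.5042 0.1042 0.0721]
 [0.5041 0.0876 0.0746]
 [0.5024 0.0898 0.0721]
 [0.5018 0.0873 0.0772]
 [0.5021 0.0856 0.0743]
 [0.5019 0.0833 0.0764]
 [0.5023 0.0815 0.0738]
 [0.5019 0.0792 0.0772]
 [0.502  0.0773 0.0761]
 [0.501
[... 2808 characters left out ...]
712]
 [0.4803 0.0938 0.0723]
 [0.4821 0.0874 0.0734]
 [0.4849 0.0883 0.0721]
 [0.5006 0.0845 0.0718]
 [0.4895 0.0835 0.0715]
 [0.4917 0.0791 0.0744]
 [0.4943 0.0785 0.0743]
 [0.4969 0.0774 0.0747]
 [0.4996 0.0773 0.0741]
 [0.491  0.0744 0.0748]
 [0.4936 0.0738 0.0747]
 [0.4963 0.074  0.074 ]
 [0.4986 0.071  0.0758]
 [0.4904 0.0718 0.0735]
 [0.4929 0.0698 0.0745]
 [0.4957 0.0713 0.0727]
 [0.4979 0.0667 0.0759]
 [0.5009 0.0703 0.0724]
 [0.4924 0.0682 0.0725]
 [0.4946 0.0631 0.0761]
 [0.4975 0.0656 0.0734]
 [0.4941 0.0616 0.0739]
 [0.4964 0.0583 0.0761]
 [0.4961 0.0579 0.0731]]
rails 1011 ((0.5263880491256714, 0.02377369999885559), (0.15320365130901337, 0.17626698315143585), 4.1632890701293945)
```

View pics/t1.png

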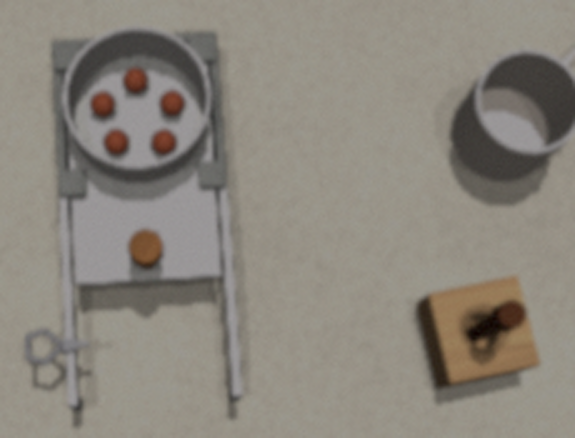

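View pics/s1.png

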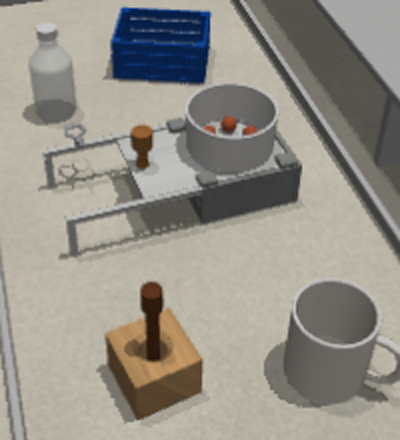

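Top crop: hopper at (137,100) with five red beads, knob (145,248), clip (68,347), stand (485,330) with an upright stirrer. The side crop agrees, and the stirrer head is at (151,295).

```bash
cat >> h.py <<'E'
def to(X,yaw=None):
    o=get_obs();r=R.from_quat(o["tool_rot"]);d=r.inv().apply(np.array(X)-o["eef_pos"])*100
    tx=r.as_matrix()[:,0];y=np.degrees(np.arctan2(tx[1],tx[0]))
    print("shift cm",d.round(2),"yaw",round(y,2),"spin",None if yaw is None else round(y-yaw,2),"t",o["clock"],"eef",o["eef_pos"].round(4))
E
python3 - <<'E'
from h import *
print(grip_point_offset); g=grip_point_offset
to([.515,-.2662,.20],4.1); to([.515,-.2662,.136-g],4.1)
E
```

```text
0.0187
shift cm [36.45 -4.92  3.13] yaw 23.71 spin 19.61 t 1.3 eef [ 0.201  -0.4578  0.2313]
shift cm [36.45 -4.92 11.4 ] yaw 23.71 spin 19.61 t 1.3 eef [ 0.201  -0.4578  0.2313]
```

Request:
{"method": "arm_command", "body": {"slide": [[4,-0.5,0.3],[8,-1,0.6],[12,-1.6,1],[16,-2.2,1.4],[20,-2.7,1.7]], "spin": [2,4,6,8,10], "jaw": 8.5}}

```text
clock: 1.92
eef_pos: [0.3743, -0.3519, 0.2142]
tool_rot: [0.993, 0.119, 0.0, 0.0]
ft_force: [0.1, -0.5, 0.3]
grip_width: 0.0851
grasp_force: 0.0
```

```bash
python3 -c "
from h import *
to([.515,-.2662,.20],4.1)"
```

```text
shift cm [15.69 -5.01  1.42] yaw 13.64 spin 9.54 t 1.925 eef [ 0.3743 -0.3519  0.2142]
```

Request:
{"method": "arm_command", "body": {"slide": [[4,-1.2,0.3],[8,-2.5,0.7],[12,-3.8,1.1],[15.7,-5.0,1.4],[15.7,-5.0,1.4]], "spin": [3,5,7.5,9.5,9.5]}}

```text
clock: 2.55
eef_pos: [0.5159, -0.2651, 0.1995]
tool_rot: [0.999, 0.039, -0.0, -0.0]
ft_force: [-1.0, 0.2, 0.2]
grip_width: 0.0849
grasp_force: 0.0
```

```bash
python3 -c "
from h import *
to([.515,-.2662,.119],4.1);
p=camera('top');q=camera('side')
b=np.hstack([p['pixels'][200:300,360:480],q['pixels'][240:340,220:340]])
cv2.imwrite('pics/g.png',cv2.resize(b,None,fx=3,fy=3)[...,::-1])"
```

```text
shift cm [-0.09  0.11  8.05] yaw 4.44 spin 0.34 t 2.55 eef [ 0.5159 -0.2651  0.1995]
```

View pics/g.png

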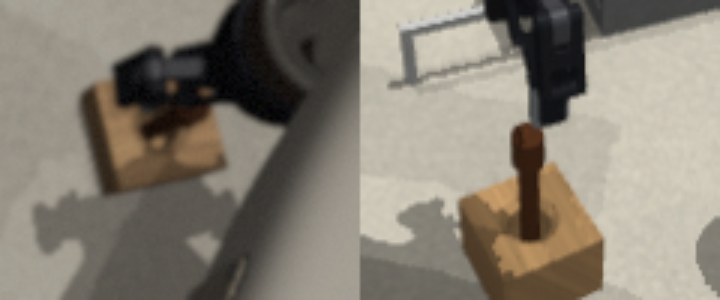

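Left: the gripper is over the stand. Right: a finger is just above and behind the head at (528,135). Descend and grip.

Request:
{"method": "arm_command", "body": {"slide": [[-0.1,0.1,2.5],[-0.1,0.1,5],[-0.1,0.1,7],[-0.1,0.1,8],[-0.1,0.1,8]], "spin": [0.3,0.3,0.3,0.3,0.3]}}

```text
clock: 3.28
eef_pos: [0.5122, -0.2683, 0.12]
tool_rot: [0.999, 0.034, -0.001, -0.0]
ft_force: [0.9, -0.1, 0.2]
grip_width: 0.085
grasp_force: 0.0
```

Request:
{"method": "arm_command", "body": {"slide": [[0,0,0],[0,0,0],[0,0,0],[0,0,0],[0,0,0]], "spin": [0,0,0,0,0], "jaw": 1}}

```text
clock: 3.9
eef_pos: [0.5134, -0.2678, 0.1209]
tool_rot: [0.999, 0.034, 0.0, 0.0]
ft_force: [-0.1, 0.8, 3.9]
grip_width: 0.0204
grasp_force: 58.7
```

Request:
{"method": "arm_command", "body": {"slide": [[0,0,0],[0,0,0],[0,0,0],[0,0,-1],[0,0,-2]], "spin": [0,0,0,0,0]}}

```text
clock: 4.53
eef_pos: [0.5128, -0.2681, 0.1404]
tool_rot: [0.999, 0.034, -0.0, -0.0]
ft_force: [-0.4, 0.4, -0.5]
grip_width: 0.0203
grasp_force: 58.7
```

Request:
{"method": "arm_command", "body": {"slide": [[0,0,-3],[0,0,-6],[0,0,-9],[0,0,-11.5],[0,0,-12]], "spin": [0,0,0,0,0]}}

```text
clock: 5.15
eef_pos: [0.514, -0.2686, 0.2627]
tool_rot: [0.999, 0.034, 0.002, 0.001]
ft_force: [-0.4, -0.4, -0.4]
grip_width: 0.0202
grasp_force: 58.7
```

```bash
cat > st.py <<'E'
from h import *
np.set_printoptions(precision=4,suppress=True)
q=camera("side");o=get_obs();e=o["eef_pos"]
P=cloud(q).reshape(-1,3);I=q["pixels"].reshape(-1,3).astype(int)
# rod points under the gripper
m=(np.hypot(P[:,0]-e[0],P[:,1]-e[1])<.035)&(P[:,2]<e[2]-.008)&(P[:,2]>e[2]-.125)
p=P[m];v=P[m]
for z in np.arange(e[2]-.12,e[2],.015):
    k=p[abs(p[:,2]-z)<.0075]
    if len(k):print(round(z,3),len(k),np.median(k,0),k[:,0].min(),k[:,0].max())
print("lowest",p[:,2].min() if len(p) else None,"eef",e)
E
python3 st.py; python3 -c "
from h import *
D=np.array([.691,.0205]);d=np.array([np.cos(np.radians(4.1)),np.sin(np.radians(4.1))])
to([*(D+.0*d),.26],4.1)
to([*(D+.0*d),.19],4.1)
q=camera('side');cv2.imwrite('pics/lift.png',cv2.resize(q['pixels'][120:360,200:400],None,fx=2.5,fy=2.5)[...,::-1])"
```

```text
0.157 28 [ 0.5141 -0.2733  0.1583] 0.508645187123616 0.5205414670950779
0.172 43 [ 0.5136 -0.2728  0.1728] 0.5083433078222696 0.5207750406880199
0.187 42 [ 0.5135 -0.2729  0.1875] 0.508152588469061 0.5213388487149497
0.202 44 [ 0.5146 -0.2729  0.2018] 0.5081657256241953 0.5216280567867498
0.217 44 [ 0.5133 -0.2732  0.2171] 0.508189741673088 0.5215554808311555
0.232 42 [ 0.5135 -0.2734  0.2325] 0.5080555348221076 0.5192263003919929
0.247 32 [ 0.5136 -0.2731  0.244 ] 0.5083857110206972 0.5195980782045476
lowest 0.15245946156045512 eef [ 0.5137 -0.2684  0.2619]
shift cm [ 19.66 -27.61   0.19] yaw 3.9 spin -0.2 t 5.2 eef [ 0.5137 -0.2684  0.2619]
shift cm [ 19.64 -27.63   7.19] yaw 3.9 spin -0.2 t 5.2 eef [ 0.5137 -0.2684  0.2619]
```

View pics/lift.png

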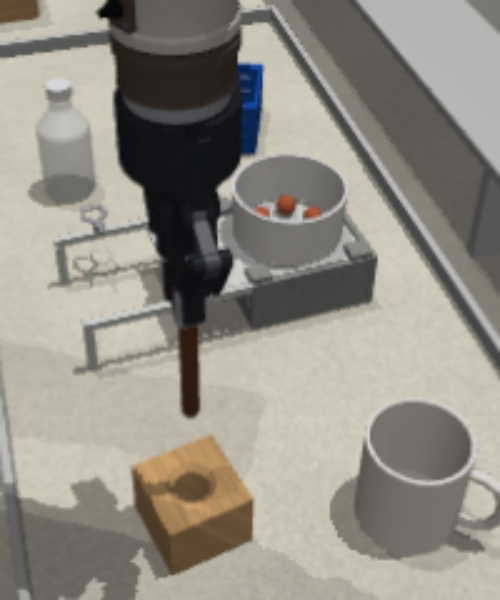

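The rod hangs vertical, foot at (190,410) in the crop, and the stand's hole is empty. Now over to the hopper.

Request:
{"method": "arm_command", "body": {"slide": [[2,-3,0],[5,-7,0],[8,-11.2,0],[11,-15.4,0],[14,-19.6,0]], "spin": [0,0,0,0,0]}}

```text
clock: 5.88
eef_pos: [0.6394, -0.0615, 0.2583]
tool_rot: [0.999, 0.034, -0.002, -0.0]
ft_force: [1.6, -0.4, 0.0]
grip_width: 0.0199
grasp_force: 58.7
```

Request:
{"method": "arm_command", "body": {"slide": [[3,-4.2,0],[5,-7,0],[5.6,-8,0],[5.6,-8,0],[5.6,-8,0]], "spin": [0,0,0,0,0]}}

```text
clock: 6.5
eef_pos: [0.6892, 0.0193, 0.2601]
tool_rot: [0.999, 0.033, -0.0, 0.0]
ft_force: [-0.5, -0.2, 0.2]
grip_width: 0.02
grasp_force: 58.7
```

```bash
cat > b.py <<'E'
from h import *
to([.691,.0205,.181],4.1)
t=camera("top");s=camera("side")
for n,p in(("t",t),("s",s)):
  for b in recognise(p,"bead0")[:6]: print(n,atz(p,b["centre"],.075).round(4),round(b["confidence"],2))
cv2.imwrite('pics/hop.png',cv2.resize(np.hstack([t['pixels'][100:220,210:350],s['pixels'][120:240,250:390]]),None,fx=2.8,fy=2.8)[...,::-1])
E
python3 b.py;python3 st.py
```

```text
shift cm [ 0.2  -0.11  7.91] yaw 3.82 spin -0.28 t 6.5 eef [0.6892 0.0193 0.2601]
t [ 0.5111 -0.2623  0.075 ] 0.18
0.156 23 [0.6872 0.0159 0.1554] 0.6830529683849867 0.6944098397619798
0.171 28 [0.6878 0.0156 0.1708] 0.6830119083952783 0.6966589004882524
0.186 29 [0.6875 0.0154 0.1865] 0.68273550342515 0.695827726741199
0.201 33 [0.687  0.0168 0.2005] 0.6831358788924086 0.6949818383187709
0.216 27 [0.6881 0.0144 0.2169] 0.683586009674977 0.6971570437536031
0.231 31 [0.688  0.0154 0.2305] 0.6834351212973265 0.6966108203016739
0.246 33 [0.6872 0.0153 0.2458] 0.6829296367745199 0.6949803457140624
lowest 0.14837824553385937 eef [0.6896 0.0197 0.2608]
```

View pics/hop.png

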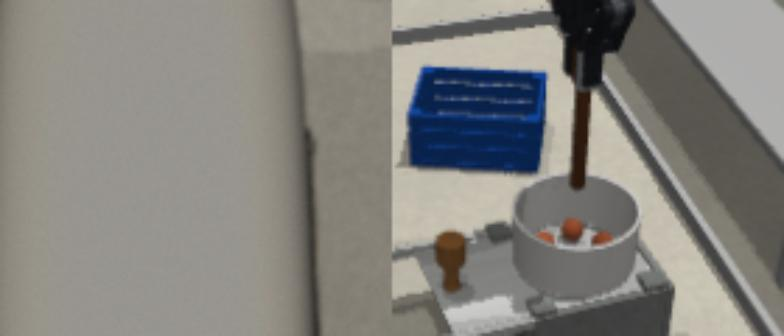

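Right half: the rod foot at (578,187) is over the hopper's middle. Three beads are visible, and the arm blocks the top view. Descend.

Request:
{"method": "arm_command", "body": {"slide": [[0.2,-0.1,2],[0.2,-0.1,4],[0.2,-0.1,6],[0.2,-0.1,7.3],[0.2,-0.1,7.9]], "spin": [0,0,0,0,0]}}

```text
clock: 7.38
eef_pos: [0.6914, 0.0216, 0.1807]
tool_rot: [0.999, 0.034, -0.0, 0.0]
ft_force: [-0.5, 0.3, -0.8]
grip_width: 0.02
grasp_force: 58.7
```

Request:
{"method": "arm_command", "body": {"slide": [[0.7,0.5,0],[1.4,1.0,0],[2.1,1.5,0],[2.1,1.5,0],[2.1,1.5,0]], "spin": [0,0,0,0,0]}}

```text
clock: 8.0
eef_pos: [0.7137, 0.0083, 0.1812]
tool_rot: [0.999, 0.034, -0.0, -0.0]
ft_force: [-0.1, -0.1, 0.0]
grip_width: 0.0204
grasp_force: 58.7
```

```bash
python3 b.py; python3 st.py|tail -3; python3 -c "
from h import *;print(get_obs()['ft_force'])"
```

```text
shift cm [-2.19 -1.37  0.02] yaw 3.9 spin -0.2 t 8.0 eef [0.7137 0.0083 0.1812]
s [0.6981 0.0453 0.075 ] 0.41
0.151 30 [0.7118 0.0039 0.151 ] 0.7068277864967341 0.7210867424752717
0.166 26 [0.711  0.0042 0.1659] 0.7065927292628135 0.7187579686646216
lowest 0.0605615525545321 eef [0.7136 0.0086 0.1815]
[-0.09559314  0.56829448 -0.45067127]
```

View pics/hop.png

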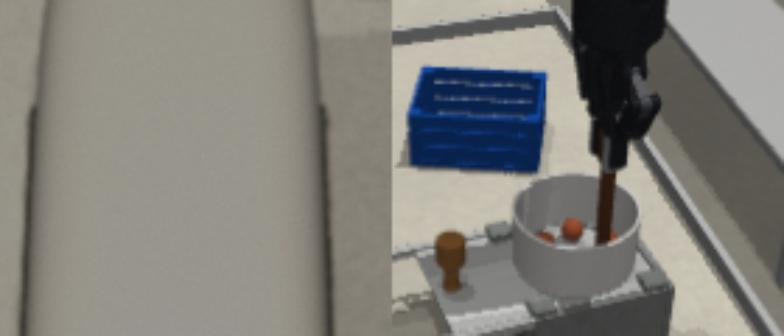

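The rod at (605,210) is down inside the hopper on the far half, with beads around it. Start stirring, with a force check on each call.

Request:
{"method": "arm_command", "body": {"slide": [[-0.6,0.6,0],[-1.3,0.9,0],[-2.1,1.1,0],[-2.9,0.9,0],[-3.6,0.6,0]], "spin": [0,0,0,0,0]}}

```text
clock: 8.88
eef_pos: [0.6775, 0.0, 0.1815]
tool_rot: [0.999, 0.034, 0.0, -0.0]
ft_force: [0.9, 0.0, -0.3]
grip_width: 0.0201
grasp_force: 58.7
```

Request:
{"method": "arm_command", "body": {"slide": [[-0.6,-0.6,0],[-0.9,-1.3,0],[-1.1,-2.1,0],[-0.9,-2.9,0],[-0.6,-3.6,0]], "spin": [0,0,0,0,0]}}

```text
clock: 9.5
eef_pos: [0.67, 0.0363, 0.1813]
tool_rot: [0.999, 0.034, 0.0, -0.0]
ft_force: [1.3, 0.3, -0.2]
grip_width: 0.0202
grasp_force: 58.8
```

Request:
{"method": "arm_command", "body": {"slide": [[0.6,-0.6,0],[1.3,-0.9,0],[2.1,-1.1,0],[2.9,-0.9,0],[3.6,-0.6,0]], "spin": [0,0,0,0,0]}}

```text
clock: 10.12
eef_pos: [0.7059, 0.0436, 0.1811]
tool_rot: [0.999, 0.034, -0.0, 0.0]
ft_force: [0.1, -1.1, -0.2]
grip_width: 0.0205
grasp_force: 58.7
```

Request:
{"method": "arm_command", "body": {"slide": [[0.6,0.6,0],[0.9,1.3,0],[1.1,2.1,0],[0.9,2.9,0],[0.6,3.6,0]], "spin": [0,0,0,0,0]}}

```text
clock: 10.75
eef_pos: [0.7135, 0.0076, 0.1814]
tool_rot: [0.999, 0.034, -0.0, 0.0]
ft_force: [0.1, -0.2, -0.0]
grip_width: 0.0202
grasp_force: 58.8
```

```bash
python3 b.py; python3 st.py|tail -6; python3 -c "
from h import *;print(get_obs()['ft_force'])"
```

```text
shift cm [-2.15 -1.44  0.04] yaw 3.88 spin -0.22 t 10.75 eef [0.7135 0.0076 0.1814]
s [0.6776 0.0687 0.075 ] 0.58
s [0.5882 0.0034 0.075 ] 0.28
0.107 34 [0.7167 0.0038 0.1069] 0.7066036436069344 0.7464053015967712
0.122 56 [0.7189 0.0034 0.1224] 0.7068778870200171 0.7474087875308315
0.137 24 [0.7118 0.0035 0.1355] 0.7065784691130494 0.7176593558976184
0.152 26 [0.7113 0.0039 0.1512] 0.7072629753045906 0.7203248308658338
0.167 28 [0.7106 0.0038 0.1656] 0.7066689737412314 0.719391573859995
lowest 0.06098863794410021 eef [0.7136 0.0085 0.1815]
[-0.67523911 -0.01833986  0.03262846]
```

View pics/hop.png

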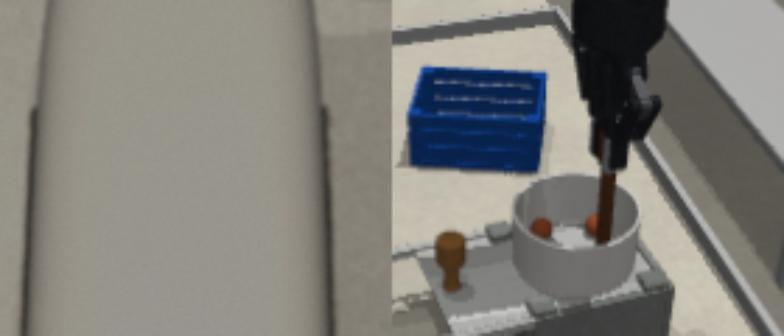

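Beads have moved to (541,228) and (595,225), the rod is upright and forces are tiny. Continue stirring.

Request:
{"method": "arm_command", "body": {"slide": [[-0.6,0.6,0],[-1.3,0.9,0],[-2.1,1.1,0],[-2.9,0.9,0],[-3.6,0.6,0]], "spin": [0,0,0,0,0]}}

```text
clock: 11.62
eef_pos: [0.6775, 0.0001, 0.1815]
tool_rot: [0.999, 0.034, 0.0, -0.0]
ft_force: [0.2, 0.0, -0.3]
grip_width: 0.0204
grasp_force: 58.8
```

Request:
{"method": "arm_command", "body": {"slide": [[-0.6,-0.6,0],[-0.9,-1.3,0],[-1.1,-2.1,0],[-0.9,-2.9,0],[-0.6,-3.6,0]], "spin": [0,0,0,0,0]}}

```text
clock: 12.25
eef_pos: [0.67, 0.0362, 0.1813]
tool_rot: [0.999, 0.034, 0.0, -0.0]
ft_force: [-0.5, -0.3, -0.5]
grip_width: 0.0204
grasp_force: 58.8
```

Request:
{"method": "arm_command", "body": {"slide": [[0.6,-0.6,0],[1.3,-0.9,0],[2.1,-1.1,0],[2.9,-0.9,0],[3.6,-0.6,0]], "spin": [0,0,0,0,0]}}

```text
clock: 12.88
eef_pos: [0.7059, 0.0436, 0.1811]
tool_rot: [0.999, 0.034, -0.0, 0.0]
ft_force: [0.3, -0.2, -0.5]
grip_width: 0.0203
grasp_force: 58.7
```

Request:
{"method": "arm_command", "body": {"slide": [[0.6,0.6,0],[0.9,1.3,0],[1.1,2.1,0],[0.9,2.9,0],[0.6,3.6,0]], "spin": [0,0,0,0,0]}}

```text
clock: 13.5
eef_pos: [0.7135, 0.0076, 0.1814]
tool_rot: [0.999, 0.034, 0.0, -0.0]
ft_force: [-0.1, 1.0, -0.5]
grip_width: 0.0203
grasp_force: 58.7
```

Request:
{"method": "arm_command", "body": {"slide": [[-0.6,0.6,0],[-1.3,0.9,0],[-2.1,1.1,0],[-2.9,0.9,0],[-3.6,0.6,0]], "spin": [0,0,0,0,0]}}

```text
clock: 14.12
eef_pos: [0.6775, 0.0002, 0.1815]
tool_rot: [0.999, 0.034, 0.0, -0.0]
ft_force: [-0.1, 0.2, -0.8]
grip_width: 0.0202
grasp_force: 58.7
```

Request:
{"method": "arm_command", "body": {"slide": [[-0.6,-0.6,0],[-0.9,-1.3,0],[-1.1,-2.1,0],[-0.9,-2.9,0],[-0.6,-3.6,0]], "spin": [0,0,0,0,0]}}

```text
clock: 14.75
eef_pos: [0.67, 0.0363, 0.1813]
tool_rot: [0.999, 0.034, 0.0, -0.0]
ft_force: [-0.0, -0.3, 0.0]
grip_width: 0.0202
grasp_force: 58.7
```

Request:
{"method": "arm_command", "body": {"slide": [[0.8,-0.6,0],[1.6,-1.2,0],[2.1,-1.5,0],[2.1,-1.5,-1],[2.1,-1.5,-3]], "spin": [0,0,0,0,0]}}

```text
clock: 15.38
eef_pos: [0.6892, 0.0494, 0.2109]
tool_rot: [0.999, 0.036, -0.001, -0.001]
ft_force: [0.1, 0.0, 0.0]
grip_width: 0.0205
grasp_force: 58.7
```

Request:
{"method": "arm_command", "body": {"slide": [[0,0,-2],[0,0,-4],[0,0,-5],[0,0,-5.5],[0,0,-5.5]], "spin": [0,0,0,0,0]}}

```text
clock: 16.0
eef_pos: [0.6898, 0.0496, 0.2662]
tool_rot: [0.999, 0.036, -0.0, -0.001]
ft_force: [0.4, 0.1, -1.8]
grip_width: 0.0204
grasp_force: 58.7
```

```bash
python3 b.py; python3 st.py; python3 -c "
from h import *;to([.5134,-.2681,.262],3.9);s=camera('side');t=camera('top')
cv2.imwrite('pics/x.png',cv2.resize(np.hstack([s['pixels'][120:360,200:400],t['pixels'][100:340,250:450]]),None,fx=2,fy=2)[...,::-1])"
```

```text
shift cm [-0.09  2.92  8.51] yaw 4.13 spin 0.03 t 16.0 eef [0.6898 0.0496 0.2662]
s [0.5977 0.0145 0.075 ] 0.58
s [0.6642 0.0603 0.075 ] 0.54
s [0.7247 0.0472 0.075 ] 0.47
0.16 22 [0.6871 0.0456 0.1616] 0.6827032686047331 0.6935770124431075
0.175 27 [0.6881 0.0467 0.1757] 0.6825783426546286 0.6964877354194235
0.19 32 [0.6869 0.0457 0.1902] 0.6825763421216224 0.6951945456948855
0.205 28 [0.6878 0.045  0.2068] 0.6824400608322758 0.6944501491230078
0.22 26 [0.6883 0.0466 0.2212] 0.6832638518977509 0.6963686523183243
0.235 32 [0.6873 0.0456 0.2345] 0.6831635682769207 0.6954142766430726
0.25 31 [0.6868 0.0466 0.2501] 0.682489430038638 0.6948518994089162
lowest 0.1554987609352012 eef [0.6895 0.0497 0.2654]
shift cm [-19.86  30.42   0.32] yaw 4.15 spin 0.25 t 16.25 eef [0.6895 0.0497 0.2654]
```

View pics/x.png

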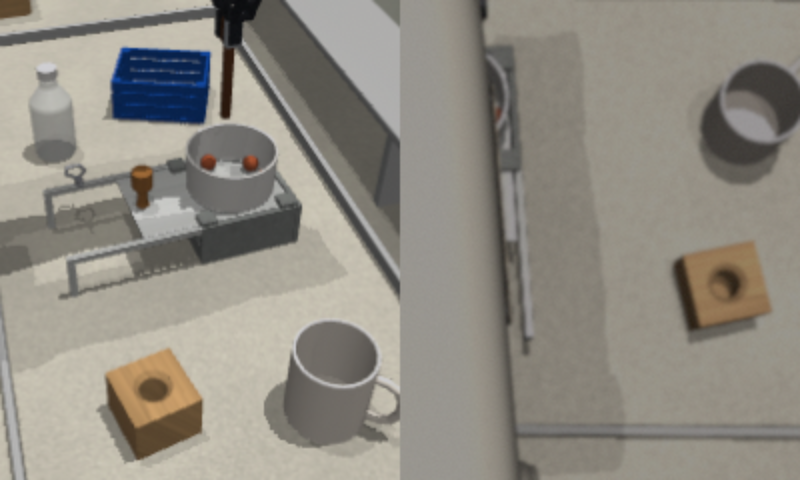

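The side view shows the rod clear above the hopper, two beads visible inside, and no stray beads. The stand hole is free at (153,388). Carry it back.

Request:
{"method": "arm_command", "body": {"slide": [[-2,3,0],[-5,7.5,0],[-8,12.2,0],[-11,16.8,0],[-14,21.3,0]], "spin": [0,0,0,0,0]}}

```text
clock: 16.98
eef_pos: [0.5645, -0.1743, 0.266]
tool_rot: [0.999, 0.036, 0.0, -0.001]
ft_force: [1.1, 1.0, -0.2]
grip_width: 0.0206
grasp_force: 58.7
```

Request:
{"method": "arm_command", "body": {"slide": [[-3,4.5,0],[-5,7.6,0],[-5.7,8.9,0],[-5.7,8.9,0],[-5.7,8.9,0]], "spin": [0,0,0,0,0]}}

```text
clock: 17.6
eef_pos: [0.5158, -0.2647, 0.2657]
tool_rot: [0.999, 0.037, 0.0, -0.001]
ft_force: [0.4, 0.9, -0.6]
grip_width: 0.02
grasp_force: 58.8
```

```bash
python3 -c "
from h import *
to([.5148,-.2665,.122])
t=camera('side');a=landmark_of(t,'stirrer');b=landmark_of(t,'stand_hole0')
z=get_obs()['eef_pos'][2]-.110
print(atz(t,a[0]['centre'],z) if a else a, atz(t,b[0]['centre'],.06) if b else b)"; python3 st.py
```

```text
shift cm [-0.12  0.21 14.37] yaw 4.23 spin None t 17.6 eef [ 0.5158 -0.2647  0.2657]
[ 0.51317069 -0.27369229  0.15569619] [ 0.51125226 -0.2732383   0.06      ]
0.161 29 [ 0.5151 -0.2687  0.1611] 0.5101215703773482 0.5214670416062129
0.176 36 [ 0.5154 -0.2691  0.1753] 0.5102345354665495 0.5218524234116693
0.191 43 [ 0.5154 -0.2685  0.1904] 0.5097974994493832 0.5222120510564863
0.206 44 [ 0.5155 -0.2688  0.205 ] 0.5097565304006885 0.5222748583108822
0.221 46 [ 0.5152 -0.269   0.2206] 0.5097617065533045 0.5225738587810551
0.236 48 [ 0.5154 -0.2694  0.2359] 0.5098385335918265 0.5231639785308656
0.251 30 [ 0.5164 -0.2692  0.2478] 0.5103082795217226 0.5228987190946899
lowest 0.15327068693133358 eef [ 0.5158 -0.2646  0.2657]
```

Request:
{"method": "arm_command", "body": {"slide": [[-0.1,0.2,2],[-0.1,0.2,4.5],[-0.1,0.2,7],[-0.1,0.2,8.8],[-0.1,0.2,10.2]], "spin": [0,0,0,0,0]}}

```text
clock: 18.42
eef_pos: [0.5144, -0.2669, 0.1629]
tool_rot: [0.999, 0.037, -0.0, -0.001]
ft_force: [0.3, -1.0, 0.4]
grip_width: 0.0203
grasp_force: 58.8
```

Request:
{"method": "arm_command", "body": {"slide": [[0,0,1.2],[0,0,2.4],[0,0,3.4],[0,0,4],[0,0,4]], "spin": [0,0,0,0,0]}}

```text
clock: 19.05
eef_pos: [0.514, -0.2675, 0.1234]
tool_rot: [0.999, 0.036, -0.0, -0.001]
ft_force: [-0.2, 0.6, 1.0]
grip_width: 0.02
grasp_force: 58.8
```

```bash
python3 -c "
from h import *
to([.5148,-.2665,.122])
q=camera('side');cv2.imwrite('pics/ins.png',cv2.resize(q['pixels'][240:370,230:330],None,fx=4,fy=4)[...,::-1])"
```

```text
shift cm [ 0.08 -0.09  0.14] yaw 4.14 spin None t 19.05 eef [ 0.514  -0.2675  0.1234]
```

View pics/ins.png

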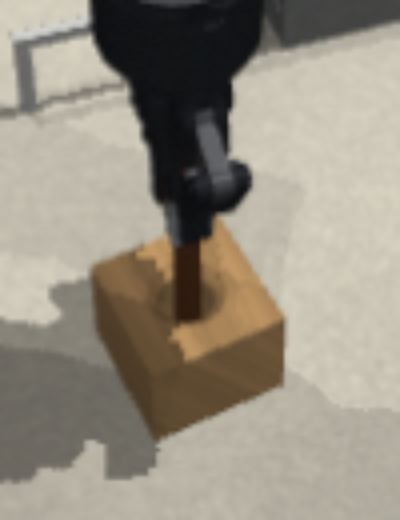

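The rod at (188,290) is well inside the hole. Seat it and release.

Request:
{"method": "arm_command", "body": {"slide": [[0,0,0.1],[0,0,0.2],[0,0,0.2],[0,0,0.2],[0,0,0.2]], "spin": [0,0,0,0,0]}}

```text
clock: 19.73
eef_pos: [0.5143, -0.2676, 0.1218]
tool_rot: [0.999, 0.036, 0.0, -0.001]
ft_force: [0.2, 0.4, -0.5]
grip_width: 0.0205
grasp_force: 58.8
```

Request:
{"method": "arm_command", "body": {"slide": [[0,0,0],[0,0,0],[0,0,0],[0,0,0],[0,0,0]], "spin": [0,0,0,0,0], "jaw": 6}}

```text
clock: 20.35
eef_pos: [0.5143, -0.2676, 0.1218]
tool_rot: [0.999, 0.036, -0.0, -0.001]
ft_force: [-0.2, 0.2, -1.1]
grip_width: 0.06
grasp_force: 0.0
```

Request:
{"method": "arm_command", "body": {"slide": [[0,0,0],[0,0,-2],[0,0,-4.5],[0,0,-7.5],[0,0,-9]], "spin": [0,0,0,0,0]}}

```text
clock: 20.98
eef_pos: [0.515, -0.2681, 0.2136]
tool_rot: [0.999, 0.036, 0.001, -0.0]
ft_force: [0.3, 0.4, -0.4]
grip_width: 0.0598
grasp_force: 0.0
```

```bash
cat > c.py <<'E'
from h import *
np.set_printoptions(precision=4,suppress=True)
q=camera('side');t=camera('top');P=cloud(q).reshape(-1,3);T=cloud(t).reshape(-1,3)
for N,C in(("s",P),("t",T)):
    for z in(.08,.1,.115,.13,.145):
        k=C[(np.hypot(C[:,0]-.515,C[:,1]+.266)<.04)&(abs(C[:,2]-z)<.006)]
        if len(k):print(N,z,np.median(k,0),len(k))
to([.5685,.011,.20],4.1);to([.5685,.011,.107-.0187],4.1)
E
python3 c.py
```

```text
s 0.08 [ 0.5132 -0.2709  0.0794] 21
s 0.1 [ 0.5132 -0.2727  0.0998] 25
s 0.115 [ 0.5134 -0.2719  0.1116] 14
s 0.13 [ 0.5134 -0.2754  0.129 ] 42
s 0.145 [ 0.5147 -0.2709  0.1484] 108
t 0.08 [ 0.5155 -0.2604  0.0775] 8
t 0.1 [ 0.5113 -0.2603  0.1035] 7
t 0.115 [ 0.5156 -0.2575  0.1092] 1
t 0.13 [ 0.5091 -0.2574  0.1307] 14
t 0.145 [ 0.512  -0.263   0.1489] 37
shift cm [  7.32 -27.47   1.38] yaw 4.14 spin 0.04 t 21.075 eef [ 0.5153 -0.2683  0.2136]
shift cm [  7.29 -27.47  12.55] yaw 4.14 spin 0.04 t 21.075 eef [ 0.5153 -0.2683  0.2136]
```

The stirrer is upright in the stand. On to the knob.

Request:
{"method": "arm_command", "body": {"slide": [[0.8,-3,0],[2.2,-8,0],[3.6,-13.5,0],[5,-19,0],[6.4,-24,0.4]], "spin": [0,0,0,0,0]}}

```text
clock: 21.7
eef_pos: [0.5604, -0.0218, 0.2069]
tool_rot: [0.999, 0.036, -0.001, -0.001]
ft_force: [0.3, 0.2, 0.5]
grip_width: 0.0598
grasp_force: 0.0
```

Request:
{"method": "arm_command", "body": {"slide": [[0.8,-3,0.5],[0.9,-3.4,1],[0.9,-3.4,1],[0.9,-3.4,1],[0.9,-3.4,1]], "spin": [0,0,0,0,0]}}

```text
clock: 22.32
eef_pos: [0.5673, 0.0096, 0.1985]
tool_rot: [0.999, 0.035, 0.0, -0.001]
ft_force: [-0.0, -0.2, 0.1]
grip_width: 0.06
grasp_force: 0.0
```

```bash
python3 -c "
from h import *
to([.5685,.011,.09],4.1)
q=camera('side');cv2.imwrite('pics/k.png',cv2.resize(q['pixels'][150:290,210:350],None,fx=4,fy=4)[...,::-1])"
```

```text
shift cm [ 0.12 -0.11 10.85] yaw 4.03 spin -0.07 t 22.325 eef [0.5673 0.0096 0.1985]
```

View pics/k.png

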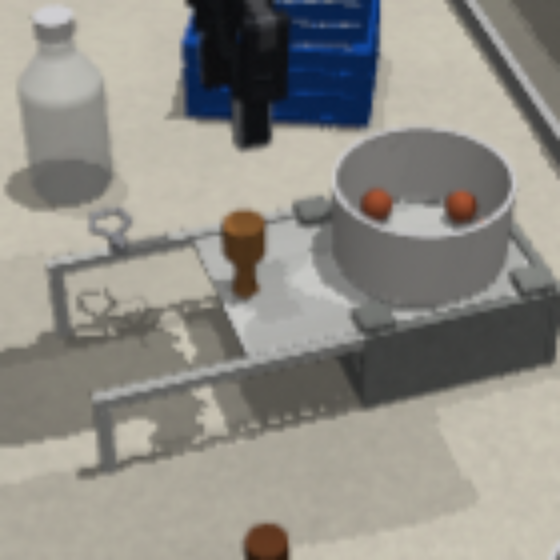

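The knob at (244,240) is below the finger at (252,120), the slide is shut and the stirrer head shows in the stand at (267,540). Descend and grip.

Request:
{"method": "arm_command", "body": {"slide": [[0.1,-0.1,3],[0.1,-0.1,6],[0.1,-0.1,9],[0.1,-0.1,10.9],[0.1,-0.1,10.9]], "spin": [0,0,0,0,0]}}

```text
clock: 23.0
eef_pos: [0.5669, 0.0115, 0.0878]
tool_rot: [0.999, 0.036, -0.002, -0.001]
ft_force: [0.8, -0.6, -0.4]
grip_width: 0.0598
grasp_force: 0.0
```

Request:
{"method": "arm_command", "body": {"slide": [[0,0,0],[0,0,0],[0,0,0],[0,0,0],[0,0,0]], "spin": [0,0,0,0,0], "jaw": 1}}

```text
clock: 23.62
eef_pos: [0.5693, 0.0122, 0.0909]
tool_rot: [0.999, 0.036, 0.002, -0.001]
ft_force: [0.2, 0.6, 5.0]
grip_width: 0.026
grasp_force: 59.2
```

Request:
{"method": "arm_command", "body": {"slide": [[0,0,0],[-0.3,0,0],[-1,0,0],[-1.5,0,0],[-2,0,0]], "spin": [0,0,0,0,0]}}

```text
clock: 24.25
eef_pos: [0.5509, 0.0109, 0.0909]
tool_rot: [0.999, 0.036, 0.003, -0.001]
ft_force: [6.0, 1.4, 3.9]
grip_width: 0.026
grasp_force: 59.1
```

Request:
{"method": "arm_command", "body": {"slide": [[-0.5,0,0],[-1,0,0],[-1.5,0,0],[-2,0,0],[-2,0,0]], "spin": [0,0,0,0,0]}}

```text
clock: 24.88
eef_pos: [0.5314, 0.0096, 0.0909]
tool_rot: [0.999, 0.036, 0.004, -0.001]
ft_force: [7.2, 1.5, 3.0]
grip_width: 0.0262
grasp_force: 59.0
```

```bash
cat > m.py <<'E'
from h import *
np.set_printoptions(precision=4,suppress=True)
a=np.radians(4.1);d=np.array([np.cos(a),np.sin(a)]);n=np.array([-d[1],d[0]])
s,t=camera("side"),camera("top");c=np.load("c.npz")
D=np.array([.691,.0205])
for N,p in(("s",s),("t",t)):
    P=cloud(p).reshape(-1,3);L=np.c_[(P[:,:2]-D)@d,(P[:,:2]-D)@n,P[:,2]]
    L=L[~np.isnan(L[:,0])]
    k=L[(abs(L[:,1])<.055)&(L[:,0]>-.24)&(L[:,0]<-.10)&(L[:,2]>.056)&(L[:,2]<.072)]
    for lo,hi in((-.055,-.03),(-.03,0),(0,.03),(.03,.05)):
        q=k[(k[:,1]>lo)&(k[:,1]<hi)]
        if len(q)>5: print(N,"edge y",lo,np.percentile(q[:,0],[0,2,5]),len(q))
    q=L[(L[:,1]>.035)&(L[:,1]<.072)&(L[:,2]>.0705)&(L[:,0]<-.15)&(L[:,0]>-.24)&(L[:,2]<.085)]
    print(N,"clip",len(q),q.mean(0) if len(q) else'',q.min(0) if len(q) else'',q.max(0) if len(q) else '')
    f=landmark_of(p,"slide_front");g=landmark_of(p,"clip")
    for nm,l,z in(("front",f,.064),("clip",g,0.)):
        for x in l[:2]: X=atz(p,x["centre"],z)[:2]-D; print(N,nm,x["centre"],X@d,X@n,round(x["confidence"],2))
o=get_obs();print(o["eef_pos"],(o["eef_pos"][:2]-D)@d,o["ft_force"],o["grasp_force"],o["clock"])
cv2.imwrite('pics/f.png',cv2.resize(s['pixels'][180:260,210:310],None,fx=7,fy=7,interpolation=cv2.INTER_CUBIC)[...,::-1])
E
python3 m.py
```

```text
s edge y -0.055 [-0.1783 -0.1778 -0.1755] 210
s edge y -0.03 [-0.1783 -0.1778 -0.176 ] 251
s edge y 0 [-0.1788 -0.1781 -0.176 ] 168
s edge y 0.03 [-0.1785 -0.1784 -0.1771] 84
s clip 18 [-0.1911  0.0627  0.0742] [-0.1962  0.0503  0.072 ] [-0.1866  0.0717  0.0764]
s front [249.1, 226.7] -0.18097082170726644 0.0005565318809308047 0.63
t clip 0   
[0.5318 0.0096 0.0909] -0.1595976198899516 [7.0558 1.301  2.3898] 58.97113715043815 25.175
```

View pics/f.png

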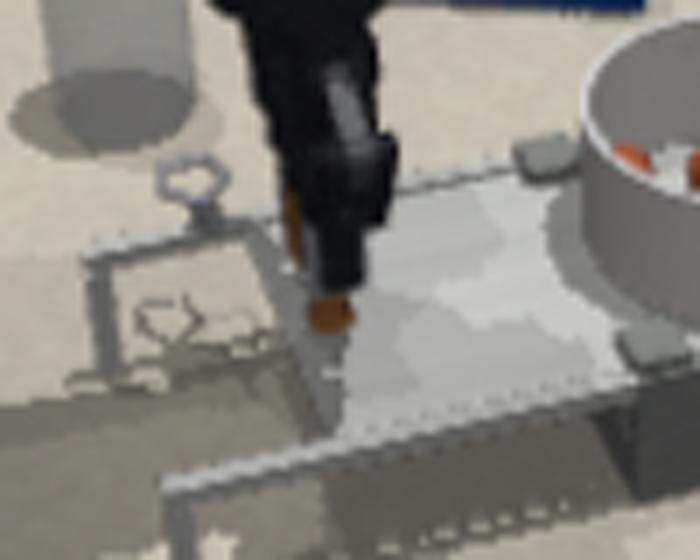

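The slide's front edge is at about -178 mm and the clip, at (205,215) in the crop, at about -191 mm. Pull roughly 12.5 mm more.

Request:
{"method": "arm_command", "body": {"slide": [[-0.4,0,0],[-0.8,0,0],[-1.25,0,0],[-1.25,0,0],[-1.25,0,0]], "spin": [0,0,0,0,0]}}

```text
clock: 25.8
eef_pos: [0.5197, 0.0087, 0.0909]
tool_rot: [0.999, 0.036, 0.004, -0.001]
ft_force: [8.3, 1.1, 3.5]
grip_width: 0.0262
grasp_force: 59.0
```

```bash
python3 m.py; python3 c.py|grep '^[st] '; python3 b.py
```

```text
s edge y -0.055 [-0.1904 -0.1894 -0.1866] 240
s edge y -0.03 [-0.1901 -0.1888 -0.1863] 286
s edge y 0 [-0.1905 -0.1896 -0.1877] 205
s edge y 0.03 [-0.1901 -0.1897 -0.1885] 110
s clip 18 [-0.1911  0.0626  0.0738] [-0.1965  0.0523  0.0712] [-0.1862  0.0705  0.0755]
s front [243.4, 228.3] -0.1964162120251719 -0.0006260645795452824 0.59
t clip 0   
[0.5198 0.0087 0.0909] -0.17164113809883846 [7.2826 2.0597 2.528 ] 58.96747598806542 26.1
s 0.08 [ 0.5132 -0.271   0.08  ] 21
s 0.1 [ 0.5129 -0.2712  0.0998] 25
s 0.115 [ 0.5144 -0.2719  0.1129] 14
s 0.13 [ 0.513  -0.2749  0.1306] 42
s 0.145 [ 0.5145 -0.2697  0.1483] 108
t 0.08 [ 0.5143 -0.2607  0.0789] 8
t 0.1 [ 0.5141 -0.2593  0.097 ] 9
t 0.115 [ 0.515  -0.2565  0.1133] 1
t 0.13 [ 0.5137 -0.2552  0.132 ] 16
t 0.145 [ 0.5161 -0.2612  0.1492] 75
shift cm [17.24  0.05 -8.86] yaw 4.16 spin 0.06 t 26.2 eef [0.5198 0.0087 0.0909]
```

View pics/f.png

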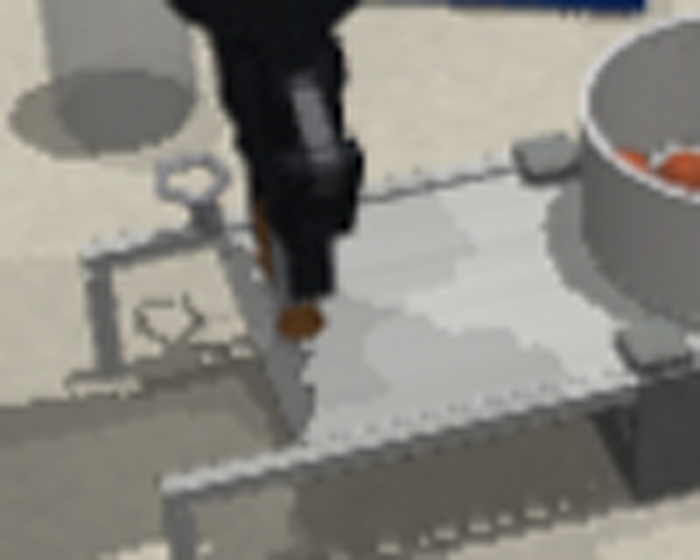

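The edge meets the clip tab at (220,235), within about 1 mm. Hold briefly, then hand in.

Request:
{"method": "arm_command", "body": {"slide": [[0,0,0],[0,0,0],[0,0,0],[0,0,0],[0,0,0]], "spin": [0,0,0,0,0]}}

```text
clock: 27.02
eef_pos: [0.5197, 0.0087, 0.0909]
tool_rot: [0.999, 0.036, 0.004, -0.001]
ft_force: [8.2, 1.4, 2.8]
grip_width: 0.0262
grasp_force: 59.0
```

```bash
python3 -c "
from h import *
print(job_done())"
```

```text
the job is handed in; nothing more can be done
None
```

Job handed in (no verdict came back): I stirred the beads about 2.5 turns, stood the stirrer back in its stand and let go, and the gripper is holding the slide by its knob with its front edge about 1 mm from the clip by camera; I did not count all five beads afterwards, but the ones visible were still in the hopper.

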